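Lock the rock-slab toggle clamp with the extension bar

ROBOT

A 6-joint arm with a two-finger parallel gripper is mounted at the origin on the work surface. World frame = base frame: x ahead of the robot, y to its left, z up, the work surface at z = 0. Lengths are in m, angles in degrees, forces in N, time in s.
With the tool pointing down it reaches from about 0.4 to 0.825 m from the base axis. Payload 7 kg.
Tool frame: the origin (TCP) lies midway between the tips of the shut fingers; the grasp point (between the pads) lies 19 mm behind it; z points along the fingers, y is the direction in which the jaws open and shut (so a half turn about z gives the same grasp; the last joint's range is limited). The gripper opens to 88 mm and grips with 3 to 60 N. Pads are 19 mm wide; open, the fingers measure 130 mm over their backs; the gripper's body (78 mm by 193 mm) begins 47 mm behind the grasp point.
Start: joints at [16.507, 20.546, 0.682, 0, -70.136, -16.507], TCP at [0.675, -0, 0.227] pointing down, gripper open.
Joint ranges: [-176.03, 176.03], [-82.01, 121.73], [-58.28, 71.71], [-173.87, 95.51], [-174.79, -0.11], [-173.66, 173.66]. Speed limits (degrees/s): [136.94, 136.94, 172.46, 180, 180, 180].

INTERFACE

Orientations are given as a 3x3 rotation matrix whose columns are the frame's x, y, z axes.
In Python, from rig import robot gives the robot as it stands. Calls block until the motion is done:
- robot.goto(position, orientation): joint-space move of the TCP to a pose.
- robot.servo_line(position, ori=None, speed=0.15): straight line of the TCP; ori=None keeps the orientation; speed is the mean speed in m/s.
- robot.movej(angles): joint-space move.
- robot.move_gripper(opening): opening from 0.0 (shut) to 1.0 (fully open); the grip force is fixed at half the most; returns when the fingers have stopped.
- robot.dwell(seconds).
- robot.ik(position, orientation): joint angles nearest the present ones, or None.
- robot.grab_frame(name): name is "scene" or "side" or "wrist"; returns (picture, depth): 480x640x3 uint8, red, green, blue; 480x640 float32, m along the optical axis (not along the pixel's ray), 0 where there is no reading.
- robot.camera_info(name): a dict with "vfov" (degrees; the focal length in pixels is half the picture's height over the tangent of half this angle, whatever the lens; pixels are square), "cx", "cy" (the principal point, pixels), "k1" (the pictures are not rectified: a ray, as slopes to the right and down, at radius r is drawn at 1 + k1 r^2 times it, then the intrinsics apply), "view" (4x4, takes a point from world to camera coordinates); the wrist camera has in their place "T_tool_cam" (4x4, takes a point from camera to tool coordinates, whose origin is the TCP and whose axes are the flange's). Camera axes: x right, y down, z forward; pixel columns grow to the right and rows downward; lengths in m; the calibration is good to about 2 mm. A picture is of the moment at which its call begins: read the wrist's pose just before it. camera_info takes no time and is no camera call.
A pose or a line that the arm cannot do raises robot.Unreachable and nothing moves.
- robot.job_done(): hands the job in, once; it reports no verdict.
Readings, each from a call of its own:
- robot.read_t(): time.
- robot.read_qpos(): joint angles.
- robot.read_qvel(): joint speeds.
- robot.read_effort(): joint torques, N m.
- robot.read_position(): TCP position.
- robot.read_tcp_rot(): TCP orientation.
- robot.read_force(): force on the tool from outside, world axes, zero at the start.
- robot.read_ft_torque(): the same for the moment, N m.
- robot.read_grip_width(): opening from 0.0 (shut) to 1.0 (fully open).
Only numpy, scipy, OpenCV 4.12 (cv2) and the standard library are available. Lean on these libraries where they do the work, as an engineer would, in place of code of your own. Each camera call takes 0.05 s, during which the arm holds its last target.

TASK

Lock the stone slab in the bench clamp: take the extension bar from its rest, slip it over the clamp's short lever right up to the shoulder, and with the bar swing the lever counter-clockwise (seen from above) past its dead point until it is fully home against its stop and the slab is pinned on the backstop. Work the lever only with the bar, never with the gripper itself, and do not strain it or lean on it once it is home. Then draw the bar off and lay it back in its rest, leaving the other things on the bench alone.

Things in the scene. Friction and masses are not known exactly. Their poses are not given: they have to be found in the camera images.
- clamp_base: Bench clamp on a fixed aluminium plate 120 x 272 x 12 mm (x -60 to 60, y -60 to 212 mm). Origin on the bench top right under the lever's pivot, z up. A plunger with a rubber foot pushes the stone slab along +y onto the backstop, a wall 90 mm wide, 48 mm high, face at y = 186 mm. Tallest parts: lever hub (79 mm) and slab (64 mm).
- toggle (a joint): Lever angle about its vertical pivot, rad. At 0, its start, it points along clamp_base's -x; it grows counter-clockwise seen from above. Dead point about 1.45; the stop comes a little after it, about 1.5, and must be felt. A spring resists: about 0.9 N m at 0.6 to 1.0, falling to nothing at the dead point; past it, it holds the lever over, but friction (0.1 N m) stops it closing by itself.
- lever: Steel clamp lever; origin on the bench top under the pivot, x outward along the lever. Hub of 17 mm radius; then a shoulder block 20 mm wide, 22 mm high, its outer face 26 mm from the pivot axis; then a bare round stub 10 mm thick with a rounded end, tip 85 mm from the axis. Stub centre line 62 mm above the bench. Once home, 5 N at the bar is enough.
- lever_tip (a point): The end of the lever's stub, on its centre line, 85 mm from the pivot axis and 62 mm above the bench; x axis outward along the lever.
- bar: Extension bar: straight square steel tube, open at both ends (alike), 180 mm long (its x), 24 x 24 mm outside, 16 x 16 mm bore, 0.16 kg; origin at its centre. Lies level in its rest, centre 38 mm above the bench. On the stub the shoulder stops it with its centre 116 mm from the pivot axis; loose fit (3 mm all round): it runs ahead of the lever, by 0.03 to 0.1 rad with the load.
- bar_rest: Grey plastic rest fixed to the bench, 130 (x) x 56 (y) x 38 mm; origin on the bench under its centre. Two 14 mm thick saddles at x = -56 and +56 mm carry the bar along the rest's x: the saddle floors are 26 mm up, between cheeks 32 mm apart and 38 mm high. Between the saddles is a slab 8 mm high.
- slab: Cut stone slab 70 x 30 x 52 mm, standing loose in the clamp's nest in front of the backstop; origin at the centre of its underside. Pinned on the backstop, its origin is at y = 171 mm in clamp_base's frame.
- dish: Flat closed glass dish, 88 mm across, 15 mm high; leave alone.
- jar: Sample jar, 52 mm across, 75 mm high; leave alone.
- loupe: Black magnifier, 42 mm across, 34 mm high; leave alone.
- slide_box: Small cardboard box 90 x 60 x 32 mm; leave alone.
Mind the look-alikes: they are no part of the job. What is meant by the bar is not black, and is the smaller of those in its own colour.

How it is judged:
By the outcome, as a careful person would: the job done as asked, in the order asked, and still so for the second after the job is handed in, with the robot touching nothing.
It also fails if it takes over 64 s, if anything falls off the work surface, if the arm or the gripper's body presses on something with over 40 N, if the wrist force passes 120 N, or if a joint passes its speed limit or range.

## Working session

There is one attempt and no reset: what is moved stays moved. The work goes in short steps, each a Python script; the robot and the scene stay as the last script left them, time stands still between calls to the robot, and variables do not carry over. Pictures are saved under pics/ and viewed, and the job is handed in when it is done.

```bash
ls; mkdir -p pics; python3 - <<'E'
from rig import robot
import cv2
for n in ["scene","side","wrist"]:
    im,d=robot.grab_frame(n); cv2.imwrite(f"pics/{n}0.png",im[:,:,::-1])
    import numpy as np
    np.savez(f"pics/{n}0.npz",im=im,d=d)
    print(n,robot.camera_info(n),(d>0).mean())
print(robot.read_t(),robot.read_tcp_rot(),robot.read_grip_width())
E
```

```text
pics
scene {'vfov': 54.35407280585698, 'cx': 317.62896756728264, 'cy': 244.62525020253628, 'k1': 0.010519554887357214, 'view': array([[-0.67137124,  0.74109374, -0.00638224,  0.27738324],
       [ 0.44692   ,  0.39797388, -0.80117371, -0.1645754 ],
       [-0.59120485, -0.54073733, -0.59839783,  1.41036825],
       [ 0.        ,  0.        ,  0.        ,  1.        ]])} 0.9956673177083334
side {'vfov': 47.44183343031442, 'cx': 309.6197988431464, 'cy': 242.6063346795472, 'k1': -0.037799200623840255, 'view': array([[ 0.8429729 , -0.53760029, -0.01956073, -0.36098961],
       [-0.36847522, -0.55052369, -0.74909925,  0.25401579],
       [ 0.39194732,  0.63867801, -0.66216893,  1.15937895],
       [ 0.        ,  0.        ,  0.        ,  1.        ]])} 0.9958268229166667
wrist {'vfov': 63.74348694322527, 'cx': 323.6841692625369, 'cy': 236.98285067412252, 'k1': -0.08383346598946843, 'T_tool_cam': array([[ 4.13714067e-04, -9.53247184e-01, -3.02191389e-01,
         8.06450047e-02],
       [ 9.99999911e-01,  4.20378672e-04,  4.29835058e-05,
        -1.10707040e-03],
       [ 8.60609089e-05, -3.02191380e-01,  9.53247273e-01,
        -1.57911891e-01],
       [ 0.00000000e+00,  0.00000000e+00,  0.00000000e+00,
         1.00000000e+00]])} 0.9958919270833333
0.15 [[-1.08222275e-04 -9.99999180e-01 -1.27576428e-03]
 [-9.99999986e-01  1.08383325e-04 -1.26169438e-04]
 [ 1.26307606e-04  1.27575061e-03 -9.99999178e-01]] 0.9996541890172093
```

View pics/scene0.png

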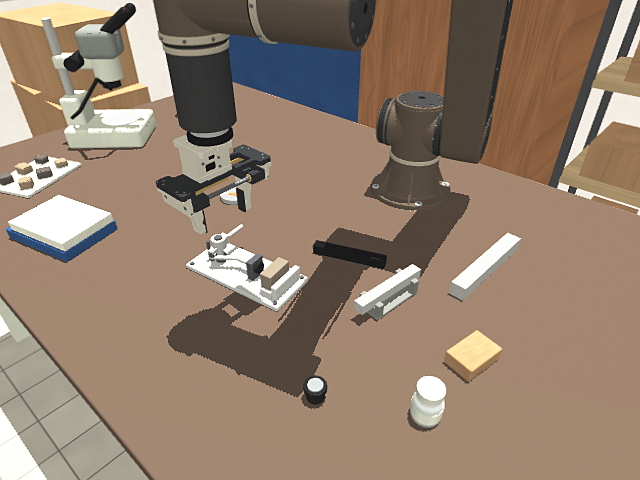

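View pics/side0.png

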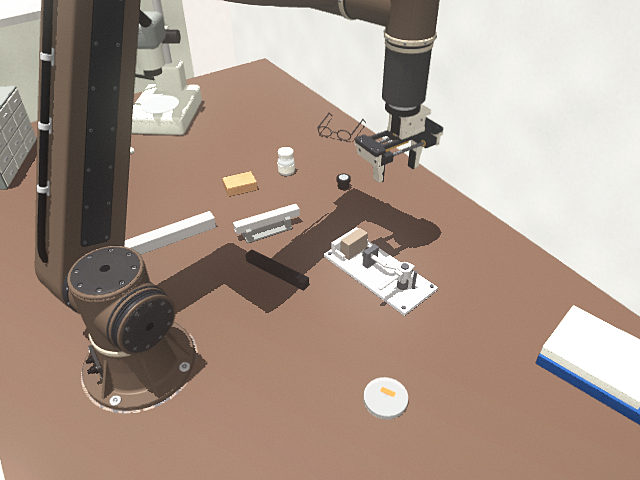

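View pics/wrist0.png

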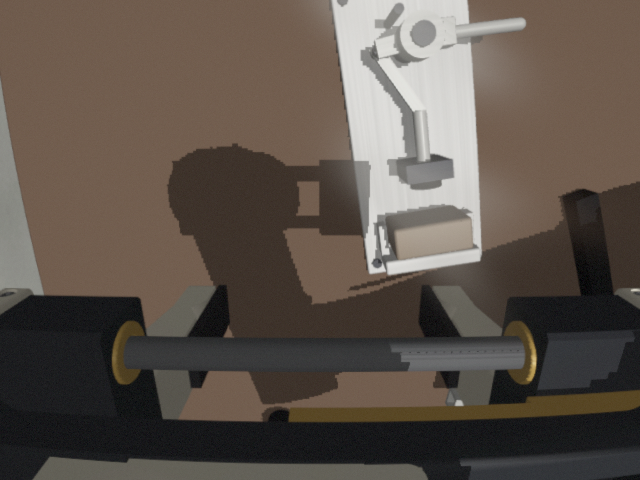

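The bar lies in its rest at about (388,290) in the scene view and (267,218) in the side view. The larger grey tube at (487,265) and the black one at (350,253) are the decoys. The clamp is at about (247,270) in the scene view, with its lever stub pointing to (240,228).

```bash
cat > h.py <<'E'
import numpy as np, cv2
def K(ci): 
    f=240/np.tan(np.radians(ci['vfov']/2)); return f
def rays(ci,uv):
    f=K(ci); d=(np.asarray(uv,float).reshape(-1,2)-[ci['cx'],ci['cy']])/f
    rd=np.linalg.norm(d,axis=1,keepdims=True); r=rd.copy()
    for _ in range(20): r=rd/(1+ci['k1']*r*r)
    s=d/(1+ci['k1']*r*r); return np.c_[s,np.ones(len(s))]
def pose(ci,tp=None,tr=None):
    if 'view' in ci: return np.linalg.inv(ci['view'])
    T=np.eye(4); T[:3,:3]=tr; T[:3,3]=tp; return T@ci['T_tool_cam']
def cloud(ci,d,box,T):
    u0,v0,u1,v1=box; u,v=np.meshgrid(np.arange(u0,u1),np.arange(v0,v1)); uv=np.c_[u.ravel(),v.ravel()]
    z=d[uv[:,1],uv[:,0]]; p=rays(ci,uv)*z[:,None]; p=p@T[:3,:3].T+T[:3,3]
    return uv[z>0],p[z>0]
def onplane(ci,uv,z,T):
    r=rays(ci,uv)@T[:3,:3].T; return T[:3,3]+r*((z-T[2,3])/r[:,2])[:,None]
E
cat > a.py <<'E'
from rig import robot
from h import *
for n,bx,cl,st in [("scene",(345,250,430,325),(180,215,315,310),None),("side",(225,195,310,250),(315,215,445,315),None)]:
    ci=robot.camera_info(n); T=pose(ci); f=np.load(f"pics/{n}0.npz"); im,d=f['im'],f['d']
    uv,p=cloud(ci,d,bx,T)
    def rep(lab,q):
        r=cv2.minAreaRect((q[:,:2]*1000).astype(np.float32)); print(n,lab,len(q),np.round(r[0],1),np.round(r[1],1),round(r[2],1),'z',np.round(np.median(q[:,2])*1000,1))
    print(np.histogram(p[:,2],np.arange(-.01,.07,.005)))
    q=p[(p[:,2]>.046)&(p[:,2]<.056)]; rep('bartop',q)
    q=p[(p[:,2]>.015)]; rep('bar+rest',q)
    uv,p=cloud(ci,d,cl,T)
    q=p[(p[:,2]>.008)&(p[:,2]<.017)]; rep('plate',q)
    q=p[(p[:,2]>.008)&(p[:,2]<.09)]; rep('clamp all',q)
    q=p[(p[:,2]>.06)&(p[:,2]<.07)]; rep('60-70',q)
    q=p[(p[:,2]>.074)&(p[:,2]<.09)]; rep('hub',q)
E
python3 a.py
```

```text
(array([   0,  150, 3738,  362,  309,  117,  127,  286,  145,  159,  165,
        118,  667,    9,    0]), array([-0.01 , -0.005,  0.   ,  0.005,  0.01 ,  0.015,  0.02 ,  0.025,
        0.03 ,  0.035,  0.04 ,  0.045,  0.05 ,  0.055,  0.06 ,  0.065]))
scene bartop 774 [443.3 230. ] [ 28.3 182.3] 82.1 z 52.1
scene bar+rest 1793 [410.  197.6] [223.2 156.4] 44.8 z 41.4
scene plate 2247 [519.3 -78.3] [266.8 274. ] 8.5 z 14.5
scene clamp all 4517 [519.3 -78.3] [266.8 274. ] 8.5 z 17.1
scene 60-70 589 [583.5 -58.9] [206.  112.9] 85.1 z 65.5
scene hub 136 [ 596.7 -145.2] [46.  34.2] 26.3 z 77.8
(array([  90, 2144, 1145,  282,   43,   20,   37,   99,  109,  122,  109,
        326,  124,    1,    0]), array([-0.01 , -0.005,  0.   ,  0.005,  0.01 ,  0.015,  0.02 ,  0.025,
        0.03 ,  0.035,  0.04 ,  0.045,  0.05 ,  0.055,  0.06 ,  0.065]))
side bartop 419 [440.3 232.9] [ 32.6 180.2] 84.0 z 49.0
side bar+rest 947 [440.9 219.2] [178.3  93. ] 5.4 z 44.1
side plate 2307 [586.  -66.4] [124.6 274.7] 9.0 z 10.8
side clamp all 3967 [575.4 -68.1] [145.8 274.7] 9.1 z 13.1
side 60-70 388 [582.4 -61. ] [212.3 108.2] 82.4 z 63.3
side hub 71 [ 594.4 -140.9] [31.  37.9] 81.3 z 76.2
```

```bash
cat > b.py <<'E'
from rig import robot
from h import *
def pca(q):
    c=(q.min(0)+q.max(0))/2; m=q.mean(0); w,v=np.linalg.eigh(np.cov((q-m).T)); a=v[:,1]; return m,np.degrees(np.arctan2(a[1],a[0]))
for n,bx,blk in [("scene",(345,250,430,325),(300,230,400,280)),("side",(225,195,310,250),(240,240,320,300))]:
    ci=robot.camera_info(n); T=pose(ci); f=np.load(f"pics/{n}0.npz"); im,d=f['im'],f['d']
    uv,p=cloud(ci,d,bx,T); q=p[(p[:,2]>(.0495 if n=="scene" else .0465))&(p[:,2]<.0565)]
    print(n,'bar pca',pca(q[:,:2]),cv2.minAreaRect((q[:,:2]*1000).astype(np.float32)))
    uv,p=cloud(ci,d,blk,T); k=im[uv[:,1],uv[:,0]].max(1)<35; q=p[k&(p[:,2]>.012)]
    print('black',len(q),np.percentile(q[:,2],[5,50,95]),cv2.minAreaRect((q[:,:2]*1000).astype(np.float32)))
# q6 probing
R0=robot.read_tcp_rot(); print(robot.read_qpos())
def R(yaw): # tool x at yaw, z down
    c,s=np.cos(yaw),np.sin(yaw); return np.array([[c,s,0],[s,-c,0],[0,0,-1.]])
for pos,y in [((.442,.231,.1),-7),((.442,.231,.1),173),((.408,-.173,.043),9),((.408,-.173,.043),189),((.6,-.26,.043),95),((.6,-.26,.043),275)]:
    print(pos,y,robot.ik(pos,R(np.radians(y))))
im=cv2.imread('pics/wrist0.png'); cv2.imwrite('pics/crop_w0.png',cv2.resize(im[0:290,320:560],None,fx=2.05,fy=2.05,interpolation=cv2.INTER_CUBIC))
E
python3 b.py
```

```text
scene bar pca (array([0.44808001, 0.22995924]), np.float64(172.552523949001)) ((443.2879638671875, 229.79949951171875), (27.666807174682617, 182.14608764648438), 82.69783782958984)
black 691 [0.01361347 0.02507166 0.0282802 ] ((405.7386474609375, 63.89433670043945), (108.02332305908203, 209.90548706054688), 56.92053985595703)
side bar pca (array([0.43836602, 0.23152912]), np.float64(172.75614656247268)) ((440.31280517578125, 232.87173461914062), (32.645599365234375, 180.2157440185547), 83.95799255371094)
black 1 [0.0139043 0.0139043 0.0139043] ((421.8669128417969, -3.2428014278411865), (0.0, 0.0), 0.0)
[ 1.65062153e+01  2.05814460e+01  6.46458450e-01 -1.47121460e-02
 -7.01371505e+01 -1.65074131e+01]
(0.442, 0.231, 0.1) -7 [ 50.21045685  11.16858894 -30.95736975   0.         -47.87404131
  32.78954315]
(0.442, 0.231, 0.1) 173 [  50.21045685   11.16858894  -30.95736975    0.          -47.87404131
 -147.21045685]
(0.408, -0.173, 0.043) 9 [  2.66738552  11.24381699 -41.25891938   0.         -37.49726362
  96.33261448]
(0.408, -0.173, 0.043) 189 [  2.66738552  11.24381699 -41.25891938   0.         -37.49726362
 -83.66738552]
(0.6, -0.26, 0.043) 95 [  -6.37235084   27.7848591   -14.17990929    0.          -48.03523161
 -168.62764916]
(0.6, -0.26, 0.043) 275 [ -6.37235084  27.7848591  -14.17990929   0.         -48.03523161
  11.37235084]
```

View pics/crop_w0.png

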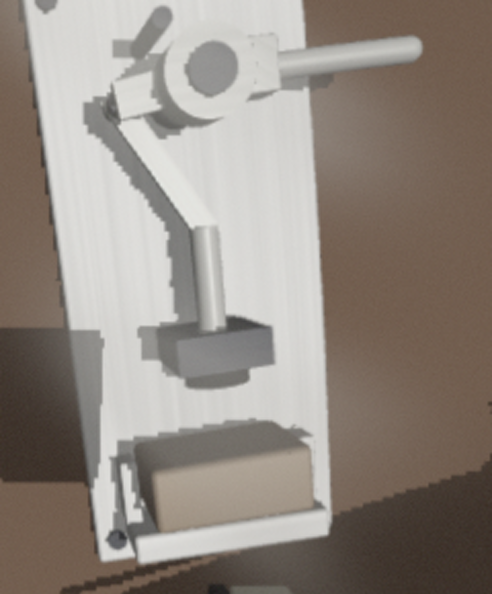

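The wrist view shows the hub at about (424,34) and the stub pointing right to (524,24), which is world -x. The slab is below it, toward +y. I'll take closer wrist looks at the lever from two opposite yaws, then at the bar.

```bash
cat >> h.py <<'E'
def R(deg):
    y=np.radians(deg); c,s=np.cos(y),np.sin(y); return np.array([[c,s,0],[s,-c,0],[0,0,-1.]])
def snap(robot,tag,n='wrist'):
    tp,tr=robot.read_position(),robot.read_tcp_rot()
    im,d=robot.grab_frame(n); cv2.imwrite(f"pics/{tag}.png",im[:,:,::-1]); np.savez(f"pics/{tag}.npz",im=im,d=d,tp=tp,tr=tr); return im,d
E
python3 - <<'E'
from rig import robot
from h import *
print(robot.read_t())
robot.goto([.465,-.160,.2],R(9)); print(robot.read_t(),robot.read_position()); snap(robot,'lev9')
robot.goto([.61,-.140,.2],R(189)); print(robot.read_t(),robot.read_position()); snap(robot,'lev189')
robot.goto([.515,.222,.18],R(173)); print(robot.read_t()); snap(robot,'bar173')
E
```

```text
0.15
1.85 [ 0.4653692  -0.15992009  0.20012143]
4.5667 [ 0.60993956 -0.14003221  0.2000089 ]
6.0167
```

View pics/lev9.png

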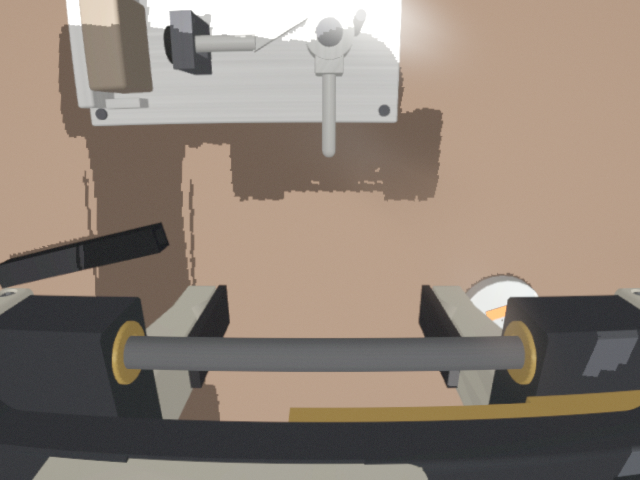

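View pics/lev189.png

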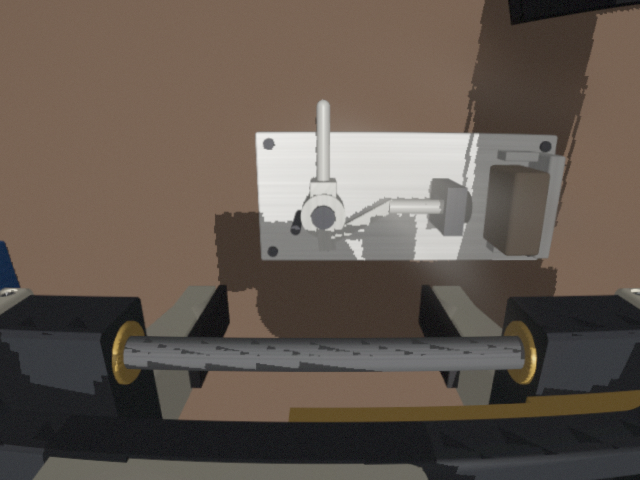

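View pics/bar173.png

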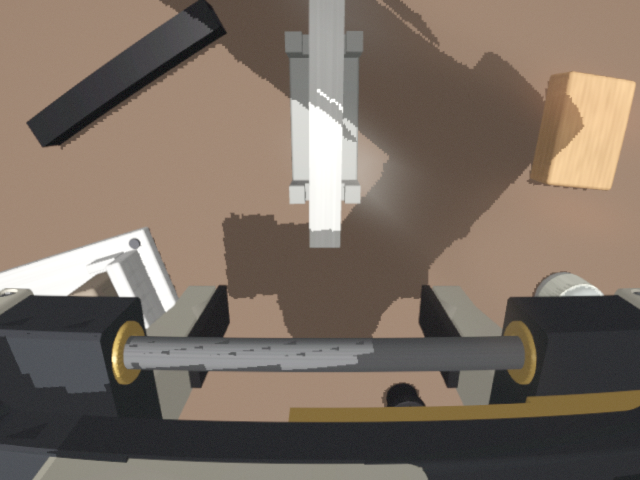

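lev9 shows the stub running down from the shoulder at (329,72) to its tip at (329,157), with the hub cap at (329,33). lev189 shows the tip at (323,100) and the cap at (323,216). In bar173 the bar runs from the top edge to its near end at (325,246), between its saddles.

```bash
cat > c.py <<'E'
from rig import robot
from h import *
ci=robot.camera_info('wrist')
def load(t):
    f=np.load(f'pics/{t}.npz'); return f['im'],f['d'],pose(ci,f['tp'],f['tr'])
def mids(t,box,zlo,zhi,zc,rows):
    im,d,T=load(t); out=[]
    uv,p=cloud(ci,d,box,T)
    for r in rows:
        k=(uv[:,1]==r)&(p[:,2]>zlo)&(p[:,2]<zhi)
        if k.sum()>4: out.append([(uv[k,0].min()+uv[k,0].max())/2.,r,k.sum()])
    out=np.array(out); w=out[:,2]; 
    P=onplane(ci,out[:,:2],zc,T)[:,:2]; vx,vy,x0,y0=cv2.fitLine(P.astype(np.float32),cv2.DIST_HUBER,0,.01,.01).ravel()
    print(t,'widths',w.min(),np.median(w),w.max(),'rows',out[0,1],out[-1,1],'pt',P.mean(0),'ang',np.degrees(np.arctan2(vy,vx)),'res',np.abs((P-[x0,y0])@[-vy,vx]).max())
    return P,np.array([vx,vy])
for t,box,rows in [('lev9',(300,0,360,200),range(76,152)),('lev189',(290,60,360,230),range(106,176))]:
    im,d,T=load(t)
    P,v=mids(t,box,.050,.072,.062,rows)
    uv,p=cloud(ci,d,box,T); k=(p[:,2]>.045)&(p[:,2]<.072)&(im[uv[:,1],uv[:,0]].min(1)>40)
    tipr=uv[k,1].max() if t=='lev9' else uv[k,1].min()
    print('tiprow',tipr,onplane(ci,[[329 if t=='lev9' else 323,tipr]],.062,T))
    # hub cap dark circle / hub top depth
    k=(p[:,2]>.0745)&(p[:,2]<.09); q=uv[k]; (c,r)=cv2.minEnclosingCircle(q.astype(np.float32)); 
    print('hub',c,r,onplane(ci,[c],.079,T), np.median(p[k,2]),p[k].mean(0), np.percentile(p[k,2],[5,95]))
    print('stub z',np.median([p[(uv[:,1]==r)&(p[:,2]>.05)&(p[:,2]<.075),2].max() for r in rows]))
P,v=mids('bar173',(280,0,370,260),.043,.058,.050,range(2,240))
im,d,T=load('bar173'); uv,p=cloud(ci,d,(280,0,370,260),T); k=(p[:,2]>.046)&(p[:,2]<.056); print('bar zmed',np.median(p[k,2]),'nearend row',uv[k,1].max(),onplane(ci,[[325,uv[k,1].max()]],.05,T))
for z,lab in [((.034,.042),'cheek tops')]:
    k=(p[:,2]>z[0])&(p[:,2]<z[1]); q=uv[k]; print(lab,q.min(0),q.max(0))
for r in (35,42,190,196):
    print(r,[ (u,round(float(z),3)) for u,z in zip(uv[uv[:,1]==r,0][::4],p[uv[:,1]==r,2][::4])])
E
python3 c.py
```

```text
lev9 widths 12.0 14.0 14.0 rows 76.0 151.0 pt [ 0.5478398  -0.15214297] ang 9.160121 res 0.0007454724539240197
tiprow 157 [[ 0.51668283 -0.15764639  0.062     ]]
hub (327.80108642578125, 39.29570007324219) 33.86793518066406 [[ 0.59536879 -0.14389537  0.079     ]] 0.07578730159285296 [ 0.60040361 -0.14395495  0.07667621] [0.07460591 0.07969212]
stub z 0.06754861199993109
lev189 widths 12.0 14.0 14.0 rows 106.0 175.0 pt [ 0.54747426 -0.14895305] ang 9.628753 res 0.0001940963148524753
tiprow 100 [[ 0.51851824 -0.15334091  0.062     ]]
hub (323.0, 209.6999969482422) 25.71954917907715 [[ 0.59582806 -0.1410409   0.079     ]] 0.07585880436592018 [ 0.59925016 -0.14088931  0.07672802] [0.0746231  0.07948868]
stub z 0.0675305511534795
bar173 widths 29.0 33.0 36.0 rows 2.0 239.0 pt [0.44020499 0.23357215] ang -7.6428967 res 0.0005158413978451793
bar zmed 0.049767413270580735 nearend row 246 [[0.53300981 0.2220776  0.05      ]]
cheek tops [285  31] [362 203]
35 [(np.int64(280), -0.002), (np.int64(284), -0.001), (np.int64(288), 0.04), (np.int64(292), 0.037), (np.int64(296), 0.037), (np.int64(300)
[... 1358 characters left out ...]
), 0.038), (np.int64(349), 0.037), (np.int64(353), 0.038), (np.int64(357), 0.037), (np.int64(361), 0.0), (np.int64(365), -0.001), (np.int64(369), 0.0)]
196 [(np.int64(280), 0.0), (np.int64(284), -0.0), (np.int64(288), 0.0), (np.int64(292), 0.037), (np.int64(296), 0.039), (np.int64(300), 0.039), (np.int64(304), 0.038), (np.int64(308), 0.026), (np.int64(312), 0.049), (np.int64(316), 0.05), (np.int64(320), 0.05), (np.int64(324), 0.05), (np.int64(328), 0.049), (np.int64(332), 0.049), (np.int64(336), 0.049), (np.int64(340), 0.049), (np.int64(344), 0.028), (np.int64(348), 0.038), (np.int64(352), 0.037), (np.int64(356), 0.038), (np.int64(360), -0.001), (np.int64(364), 0.0), (np.int64(368), -0.001)]
```

```bash
python3 - <<'E'
from rig import robot
from h import *
ci=robot.camera_info('wrist')
for t,c in (('lev9',(329,33)),('lev189',(323,216))):
    f=np.load(f'pics/{t}.npz'); print(onplane(ci,[c],.079,pose(ci,f['tp'],f['tr'])))
robot.goto([.441,.232,.10],R(172.4))
robot.servo_line([.441,.232,.019],speed=.12)
print('t',robot.read_t(),robot.read_position(),robot.read_force())
robot.move_gripper(0.0); print(robot.read_grip_width()*88,robot.read_force(),robot.read_position())
robot.servo_line([.441,.232,.10],speed=.12); print(robot.read_t(),robot.read_grip_width()*88,robot.read_force())
snap(robot,'h_scene','scene'); snap(robot,'h_side','side'); snap(robot,'h_w')
E
```

```text
[[ 0.59939217 -0.14405576  0.079     ]]
[[ 0.60059025 -0.1402852   0.079     ]]
t 7.4083 [0.44165475 0.23235831 0.01956393] [ 0.32358025 -0.77522081  0.72500206]
23.97523632309433 [-0.52717621  0.13157276  0.27142039] [0.44101115 0.23200932 0.01898352]
9.2583 23.75409443950492 [ 1.03781191  0.31774048 -1.17440731]
```

```bash
python3 - <<'E'
import cv2,numpy as np
a=cv2.imread('pics/h_scene.png')[190:340,320:520]; b=cv2.imread('pics/h_side.png')[130:280,180:380]
cv2.imwrite('pics/h_both.png',np.hstack([cv2.resize(a,(400,300)),cv2.resize(b,(400,300))]))
E
```

```text
(no output)
```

View pics/h_both.png

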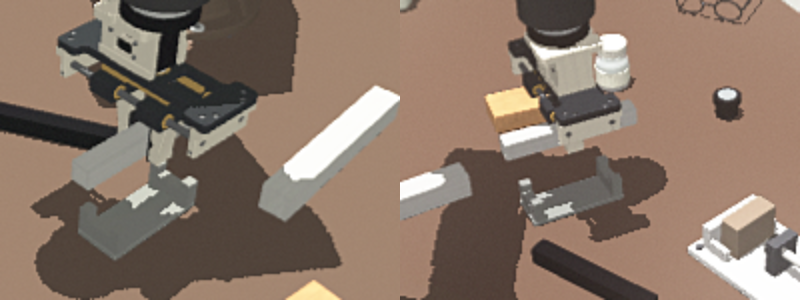

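View pics/h_w.png

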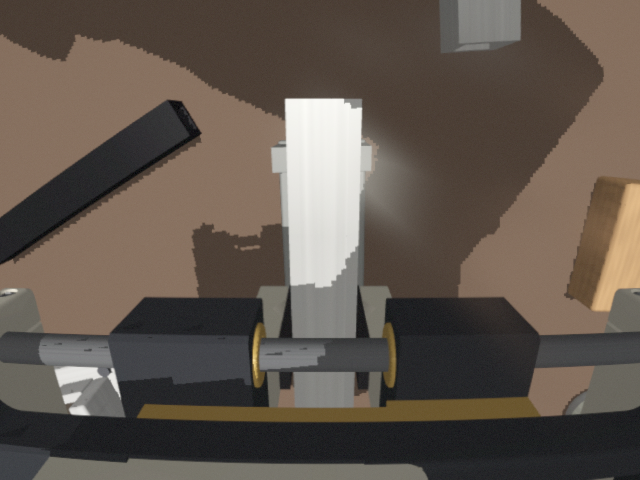

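The bar is held level and straight. Its outer end is at (323,99) in the wrist view and the empty rest is below it. I'll measure the bar in the tool frame, which also gives the camera bias.

```bash
python3 - <<'E'
from rig import robot
from h import *
ci=robot.camera_info('wrist'); T=ci['T_tool_cam']
f=np.load('pics/h_w.npz'); d=f['d']
uv,p=cloud(ci,d,(270,60,380,280),T); k=(p[:,2]<-.024)&(p[:,2]>-.04)
print('top z',np.median(p[k,2]))
rows=range(105,275,10); m=[];
for r in rows:
    u=uv[k&(uv[:,1]==r),0]; m.append([(u.min()+u.max())/2,r])
P=onplane(ci,m,-.031,T); print(np.round(P*1000,1)[:, :2].tolist())
print('end',onplane(ci,[[323,uv[k,1].min()]],-.031,T),uv[k,1].min())
E
```

```text
top z -0.03079150400410635
[[84.6, 1.6], [81.5, 1.6], [78.4, 1.5], [75.3, 1.5], [72.2, 1.5], [69.0, 1.5], [65.7, 1.5], [62.5, 1.5], [59.1, 1.5], [55.8, 1.6], [52.4, 1.5], [48.9, 1.5], [45.4, 1.6], [41.8, 1.5], [38.2, 1.5], [34.5, 1.7], [30.7, 1.7]]
end [[ 0.08636432  0.00148177 -0.031     ]] 99
```

```bash
cat >> h.py <<'E'
PIV=np.array([.6005,-.1420]); A0=189.4
def at(r,a,z=.043): 
    a=np.radians(a); return np.array([PIV[0]+r*np.cos(a),PIV[1]+r*np.sin(a),z])
E
python3 - <<'E'
from rig import robot
from h import *
robot.goto(at(.199,A0,.10),R(A0)); 
robot.servo_line(at(.199,A0),speed=.1)
print(robot.read_t(),robot.read_position()-at(.199,A0),robot.read_force(),robot.read_ft_torque())
snap(robot,'p_scene','scene'); snap(robot,'p_side','side')
a=cv2.imread('pics/p_scene.png')[190:340,170:370]; b=cv2.imread('pics/p_side.png')[210:360,250:450]
cv2.imwrite('pics/p_both.png',np.hstack([cv2.resize(a,(400,300)),cv2.resize(b,(400,300))]))
E
```

```text
11.6333 [0.00049307 0.00019781 0.00028103] [-1.48697046e-03 -2.27296116e-01 -2.79150991e+00] [ 0.02683113 -0.11611437 -0.02425262]
```

View pics/p_both.png

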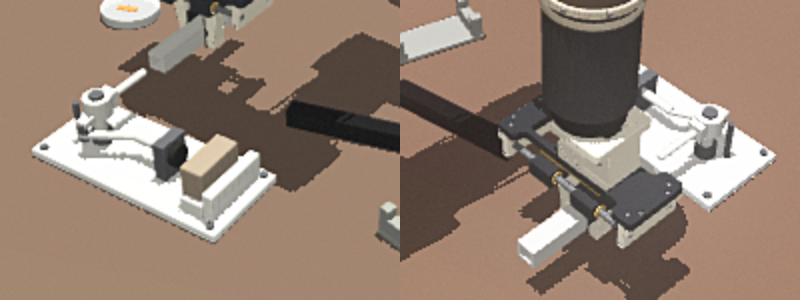

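The bar's open end faces the stub tip, aligned with it and about 20 mm short. I'll insert in steps and watch the force.

```bash
python3 - <<'E'
from rig import robot
from h import *
f0=robot.read_force(); u=np.array([np.cos(np.radians(9.4)),np.sin(np.radians(9.4)),0]); n=np.array([-u[1],u[0],0])
r=.199
for r in (.182,.177,.172,.166,.158,.148,.138,.130,.126,.123,.121,.120,.119,.118,.117,.116,.115,.114,.113):
    robot.servo_line(at(r,A0),speed=.06)
    f=robot.read_force()-f0; print(r,round(robot.read_t(),2),'ax %.1f lat %.1f z %.1f'%(f@u,f@n,f[2]),np.round(np.linalg.norm(robot.read_position()[:2]-PIV),4))
    if f@u<-6 or abs(f@n)>8 or abs(f[2])>8: print('stop');break
E
```

```text
0.182 12.17 ax -1.2 lat -0.0 z -0.3 0.1817
0.177 12.42 ax 1.5 lat -1.3 z -0.4 0.1768
0.172 12.67 ax 0.1 lat -2.0 z -1.4 0.1716
0.166 12.92 ax 0.0 lat -0.8 z -0.2 0.1655
0.158 13.2 ax -0.5 lat -1.6 z -0.4 0.1575
0.148 13.52 ax 0.2 lat -1.2 z 0.2 0.1475
0.138 13.83 ax -0.4 lat -1.2 z -0.2 0.1375
0.13 14.12 ax -0.4 lat -0.3 z -1.0 0.1296
0.126 14.37 ax -0.5 lat -0.8 z -0.7 0.1258
0.123 14.62 ax 0.2 lat -1.3 z -1.2 0.1228
0.121 14.87 ax -0.6 lat -0.9 z -1.3 0.1209
0.12 15.12 ax 0.0 lat -1.6 z -0.2 0.1199
0.119 15.37 ax -0.4 lat -0.6 z -0.3 0.1189
0.118 15.62 ax -0.4 lat -0.5 z -0.2 0.1179
0.117 15.87 ax -2.9 lat -1.2 z 1.0 0.1178
0.116 16.12 ax -6.1 lat -1.1 z 3.0 0.1177
stop
```

The bar reached the shoulder at r = 117.8 mm, as predicted. Now the swing, with tangential and radial force monitored.

```bash
cat > sw.py <<'E'
from rig import robot
from h import *
import json,sys
F0=np.array([0,-.3,-2.5])
def step(a,rr,sp=.06):
    robot.servo_line(at(rr,a),ori=R(a),speed=sp)
    f=np.mean([robot.read_force() for _ in range(3)],axis=0)-F0
    c,s=np.cos(np.radians(a)),np.sin(np.radians(a)); ax=f@[c,s,0]; tg=-(f@[-s,c,0])
    p=robot.read_position()[:2]-PIV
    print('a-A0 %.1f act %.2f r %.4f(%.4f) t %.2f press %.1f tang %.1f z %.1f tz %.2f'%(a-A0,(np.degrees(np.arctan2(p[1],p[0]))-A0)%360,np.hypot(*p),rr,robot.read_t(),ax,tg,f[2],robot.read_ft_torque()[2]))
    return ax,tg,f[2]
E
python3 - <<'E'
from sw import *
rr=.1172; a=A0
for k in range(15):
    a=A0+4*k; ax,tg,fz=step(a,rr)
    if ax<1: rr-=.0004
    if ax>4: rr+=.0004
    if tg>16 or ax>12: print('STOP');break
json.dump([a,rr],open('st.json','w'))
E
```

```text
a-A0 0.0 act 359.98 r 0.1177(0.1172) t 16.37 press 4.1 tang -0.2 z 0.7 tz -0.07
a-A0 4.0 act 3.92 r 0.1180(0.1176) t 16.65 press 2.9 tang 2.7 z 0.5 tz 0.16
a-A0 8.0 act 7.89 r 0.1181(0.1176) t 16.93 press 4.0 tang 1.7 z 0.1 tz 0.10
a-A0 12.0 act 11.86 r 0.1181(0.1176) t 17.22 press 4.3 tang 2.1 z -0.3 tz 0.11
a-A0 16.0 act 15.79 r 0.1182(0.1180) t 17.50 press 3.0 tang 4.3 z -0.1 tz 0.22
a-A0 20.0 act 19.71 r 0.1182(0.1180) t 17.78 press 2.3 tang 4.5 z -0.1 tz 0.30
a-A0 24.0 act 23.63 r 0.1183(0.1180) t 18.07 press 2.8 tang 6.1 z 0.6 tz 0.25
a-A0 28.0 act 27.50 r 0.1184(0.1180) t 18.35 press 3.2 tang 6.5 z 0.7 tz 0.39
a-A0 32.0 act 31.40 r 0.1185(0.1180) t 18.63 press 2.8 tang 8.1 z 1.7 tz 0.32
a-A0 36.0 act 35.20 r 0.1187(0.1180) t 18.92 press 3.2 tang 9.7 z 2.9 tz 0.34
a-A0 40.0 act 39.08 r 0.1188(0.1180) t 19.20 press 3.1 tang 8.9 z 2.8 tz 0.40
a-A0 44.0 act 42.92 r 0.1189(0.1180) t 19.48 press 3.4 tang 9.4 z 1.7 tz 0.43
a-A0 48.0 act 46.82 r 0.1189(0.1180) t 19.77 press 2.8 tang 9.3 z 2.6 tz 0.42
a-A0 52.0 act 50.78 r 0.1190(0.1180) t 20.05 press 4.2 tang 10.7 z 2.8 tz 0.35
a-A0 56.0 act 54.78 r 0.1191(0.1184) t 20.34 press 2.9 tang 10.0 z 2.9 tz 0.45
```

```bash
python3 - <<'E'
from sw import *
a,rr=json.load(open('st.json')); hist=[]
da=[4]*5+[2,2]+[1]*9
for d in da:
    a+=d; ax,tg,fz=step(a,rr)
    if ax<1: rr-=.0004
    if ax>4: rr+=.0004
    if tg>16 or ax>12: print('STOP');break
    if a-A0>82 and tg>min(hist)+3.5: print('rise'); break
    if a-A0>75: hist.append(tg)
json.dump([a,rr],open('st.json','w'))
E
```

```text
a-A0 60.0 act 58.79 r 0.1192(0.1184) t 20.63 press 4.2 tang 10.0 z 2.8 tz 0.47
a-A0 64.0 act 62.92 r 0.1192(0.1188) t 20.93 press 2.7 tang 9.1 z 1.8 tz 0.41
a-A0 68.0 act 67.07 r 0.1193(0.1188) t 21.22 press 3.5 tang 8.2 z -0.1 tz 0.37
a-A0 72.0 act 71.26 r 0.1193(0.1188) t 21.51 press 4.5 tang 7.1 z -0.2 tz 0.38
a-A0 76.0 act 75.50 r 0.1194(0.1192) t 21.80 press 3.0 tang 5.9 z -0.6 tz 0.21
a-A0 78.0 act 77.58 r 0.1195(0.1192) t 22.05 press 2.5 tang 5.6 z -1.7 tz 0.32
a-A0 80.0 act 79.88 r 0.1194(0.1192) t 22.30 press 2.1 tang 4.1 z -0.5 tz 0.22
a-A0 81.0 act 81.05 r 0.1193(0.1192) t 22.55 press 1.8 tang 3.3 z -0.4 tz 0.17
a-A0 82.0 act 82.15 r 0.1193(0.1192) t 22.80 press 2.1 tang 3.2 z -0.3 tz 0.18
a-A0 83.0 act 83.21 r 0.1193(0.1192) t 23.05 press 2.3 tang 3.0 z -0.3 tz 0.06
a-A0 84.0 act 84.24 r 0.1193(0.1192) t 23.30 press 2.4 tang 1.6 z 0.5 tz 0.14
a-A0 85.0 act 85.22 r 0.1193(0.1192) t 23.55 press 3.2 tang 1.1 z -0.4 tz 0.06
a-A0 86.0 act 86.21 r 0.1193(0.1192) t 23.80 press 3.0 tang -0.1 z 0.6 tz 0.06
a-A0 87.0 act 87.19 r 0.1193(0.1192) t 24.05 press 2.1 tang 1.1 z 0.1 tz -0.03
a-A0 88.0 act 88.21 r 0.1193(0.1192) t 24.30 press 3.6 tang -0.9 z 1.2 tz -0.02
a-A0 89.0 act 89.03 r 0.1193(0.1192) t 24.55 press 3.7 tang 1.0 z 0.6 tz -0.06
```

Past the dead point the force is near zero. I'll continue in small steps to feel the stop.

```bash
python3 - <<'E'
from sw import *
a,rr=json.load(open('st.json'))
for d in [.7]*14:
    a+=d; ax,tg,fz=step(a,rr,.04)
    if tg>4.5: print('STOP');break
    if ax>5: rr+=.0004
json.dump([a,rr],open('st.json','w'))
E
```

```text
a-A0 89.7 act 89.34 r 0.1194(0.1192) t 24.80 press 4.0 tang 3.0 z 0.1 tz -0.11
a-A0 90.4 act 89.61 r 0.1194(0.1192) t 25.05 press 5.6 tang 4.9 z 1.2 tz -0.08
STOP
```

The stop is felt at about 89.5° of bar angle with 4.9 N. That matches the lever at about 86° plus the play. I'll relax to zero load and look before drawing off.

```bash
python3 - <<'E'
from sw import *
a,rr=json.load(open('st.json'))
for d in (-1.0,-.6): a+=d; step(a,rr)
json.dump([a,rr],open('st.json','w'))
snap(robot,'s_scene','scene'); snap(robot,'s_side','side')
x=cv2.imread('pics/s_scene.png')[190:340,150:350]; b=cv2.imread('pics/s_side.png')[190:340,300:500]
cv2.imwrite('pics/s_both.png',np.hstack([cv2.resize(x,(400,300)),cv2.resize(b,(400,300))]))
E
```

```text
a-A0 89.4 act 89.10 r 0.1194(0.1192) t 25.30 press 5.8 tang 1.7 z 0.6 tz 0.16
a-A0 88.8 act 88.61 r 0.1193(0.1192) t 25.55 press 3.8 tang 1.1 z 0.7 tz 0.16
```

View pics/s_both.png

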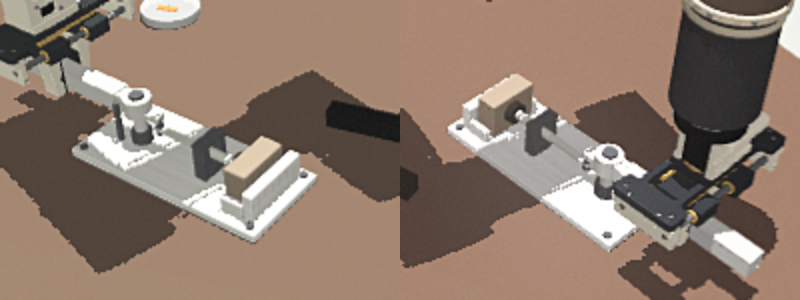

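The plunger has the slab on the backstop, and the bar is still seated on the hub side. I'll align it with the lever and draw it off.

```bash
python3 - <<'E'
from sw import *
a,rr=json.load(open('st.json'))
a=A0+87.2; step(a,.1195)
for rr in (.128,.138,.148,.158,.168,.178,.188,.205):
    ax,tg,fz=step(a,rr)
    if ax<-8 or abs(tg)>6 or abs(fz)>8: print('STOP');break
json.dump([a,rr],open('st.json','w'))
print(robot.read_grip_width()*88)
E
```

```text
a-A0 87.2 act 87.23 r 0.1191(0.1195) t 25.90 press 1.8 tang 0.1 z 0.0 tz 0.00
a-A0 87.2 act 87.26 r 0.1283(0.1280) t 26.19 press 0.5 tang -0.8 z -0.1 tz 0.01
a-A0 87.2 act 87.16 r 0.1385(0.1380) t 26.51 press -0.7 tang 1.1 z 0.5 tz -0.03
a-A0 87.2 act 87.17 r 0.1484(0.1480) t 26.82 press -0.0 tang -0.2 z -0.2 tz 0.02
a-A0 87.2 act 87.16 r 0.1584(0.1580) t 27.14 press -0.1 tang 0.6 z 0.3 tz 0.01
a-A0 87.2 act 87.18 r 0.1684(0.1680) t 27.46 press -0.5 tang 0.1 z 0.7 tz -0.05
a-A0 87.2 act 87.17 r 0.1784(0.1780) t 27.77 press -0.6 tang 0.0 z 0.6 tz -0.00
a-A0 87.2 act 87.18 r 0.1885(0.1880) t 28.09 press -0.0 tang -0.4 z 0.8 tz -0.04
a-A0 87.2 act 87.14 r 0.2054(0.2050) t 28.52 press -0.2 tang -0.2 z 1.0 tz -0.03
24.13222518243796
```

```bash
python3 - <<'E'
from sw import *
a,rr=json.load(open('st.json'))
robot.servo_line(at(rr,a,.16),speed=.15)
robot.goto([.665,-.23,.22],R(189.4)); print(robot.read_t()); snap(robot,'v_w'); snap(robot,'v_scene','scene'); snap(robot,'v_side','side')
x=cv2.imread('pics/v_scene.png')[190:340,150:350]; b=cv2.imread('pics/v_side.png')[190:340,300:500]
cv2.imwrite('pics/v_both.png',np.hstack([cv2.resize(x,(400,300)),cv2.resize(b,(400,300))]))
E
```

```text
30.9583
```

View pics/v_w.png

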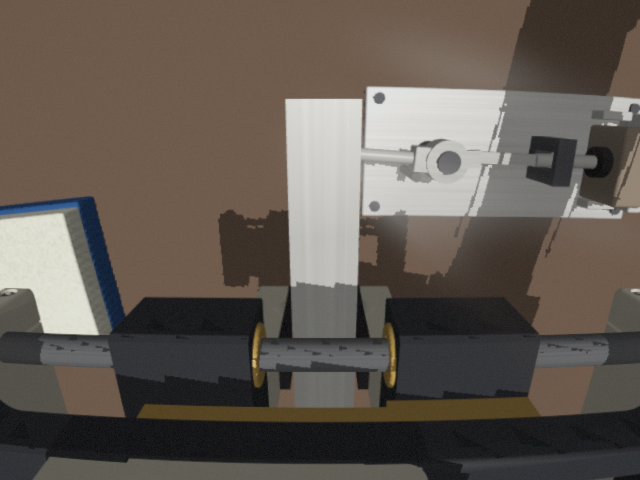

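View pics/v_both.png

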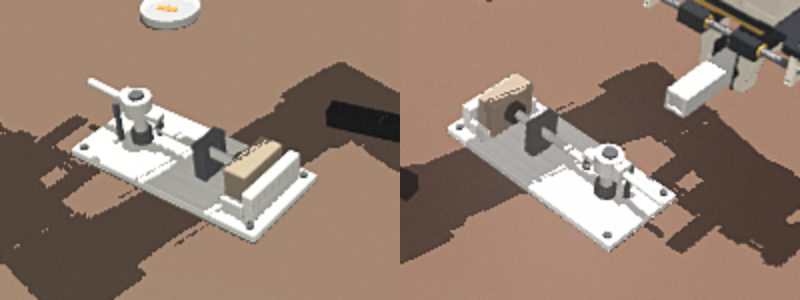

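The bar is in hand and clear of the lever. The stub points left from the hub at (449,160), and the plunger foot is on the slab. I'll measure the lever angle and slab position.

```bash
cat > m.py <<'E'
from rig import robot
from h import *
def lev(t,box,cols):
    ci=robot.camera_info('wrist'); f=np.load(f'pics/{t}.npz'); d=f['d']; T=pose(ci,f['tp'],f['tr'])
    uv,p=cloud(ci,d,box,T); m=[]
    for c in cols:
        k=(uv[:,0]==c)&(p[:,2]>.052)&(p[:,2]<.072)
        if k.sum()>4: m.append([c,(uv[k,1].min()+uv[k,1].max())/2])
    P=onplane(ci,m,.062,T)[:,:2]; vx,vy,x0,y0=cv2.fitLine(P.astype(np.float32),cv2.DIST_HUBER,0,.01,.01).ravel()
    a=np.degrees(np.arctan2(vy,vx)); print('angle',a%180,'lever',(a%180+180-A0)%360,'rad',np.radians((a%180+180-A0)%360),'mean',P.mean(0),len(m))
    return P
def slab(t,n,box):
    ci=robot.camera_info(n); f=np.load(f'pics/{t}.npz'); T=pose(ci); uv,p=cloud(ci,f['d'],box,T)
    k=(p[:,2]>.060)&(p[:,2]<.070); k&=(p[:,1]>-.03); q=(p[k,:2]-PIV); th=np.radians(9.4)
    x=q@[np.cos(th),np.sin(th)]; y=q@[-np.sin(th),np.cos(th)]
    r=cv2.minAreaRect((np.c_[x,y]*1000).astype(np.float32)); print(t,'slab in clamp frame mm',np.round(r[0],1),np.round(r[1],1),round(r[2],1),k.sum(),'y pct',np.percentile(y*1000,[3,50,97]))
if __name__=='__main__':
    lev('v_w',(360,140,420,180),range(366,412))
    slab('scene0','scene',(180,215,315,310)); slab('v_scene','scene',(180,215,315,310))
    slab('side0','side',(315,215,445,315)); slab('v_side','side',(315,215,445,315))
E
python3 m.py
```

```text
angle 95.57247 lever 86.172485 rad 1.5039936 mean [ 0.60697656 -0.18519264] 46
scene0 slab in clamp frame mm [  2.5 146.6] [69.5 73.3] 88.4 338 y pct [149.02123525 166.3415882  179.18952275]
v_scene slab in clamp frame mm [  2.3 149.2] [74. 72.] 87.0 330 y pct [155.51380551 172.04238563 184.67111077]
side0 slab in clamp frame mm [  1.7 165.4] [70.7 32.7] 1.4 208 y pct [151.65448162 165.75651532 180.09766168]
v_side slab in clamp frame mm [ -3.8 160.5] [74.7 70.6] 64.5 214 y pct [156.8075524  171.23194013 185.31241358]
```

The lever reads 1.504 rad (home), the slab centre is at y = 171–172 mm (pinned), and the bar has not slipped in the grip. Now to return the bar.

```bash
python3 - <<'E'
from rig import robot
from h import *
robot.goto([.441,.232,.14],R(172.4)); print(robot.read_t(),robot.read_position())
robot.servo_line([.441,.232,.05],speed=.12)
for z in (.035,.027,.023,.021,.020,.0193):
    robot.servo_line([.441,.232,z],speed=.05); f=robot.read_force(); print(z,np.round(f,1),robot.read_position()[2])
    if f[2]>5 or np.hypot(*f[:2])>6: print('contact'); break
print(robot.read_t())
E
```

```text
32.9917 [0.44155915 0.23183422 0.14019493]
0.035 [-0.2  0.8 -1.6] 0.03470439110734492
0.027 [ 0.2 -0.2 -2.2] 0.026593953402961622
0.023 [-0.2  0.6 -2.1] 0.02277593253108507
0.021 [ 0.4  0.5 -2.6] 0.020941002262291106
0.02 [-0.4  0.4 -1.6] 0.020003090737094477
0.0193 [-0.1  0.1 -2. ] 0.019282848114751297
35.65
```

```bash
python3 - <<'E'
from rig import robot
from h import *
robot.servo_line([.441,.232,.0188],speed=.05); print(robot.read_force())
robot.move_gripper(0.5); robot.move_gripper(1.0)
robot.servo_line([.441,.232,.14],speed=.12)
robot.goto([.515,.222,.2],R(173)); robot.dwell(.3); print(robot.read_t(),robot.read_force())
snap(robot,'f_w'); snap(robot,'f_scene','scene'); snap(robot,'f_side','side')
E
```

```text
[-0.90072096 -0.01149571  1.66535925]
39.325 [ 0.40204805  0.16486057 -0.42757112]
```

View pics/f_w.png

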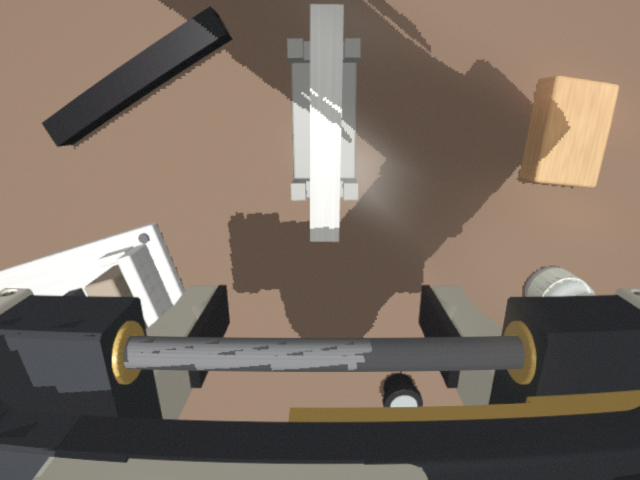

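View pics/f_scene.png

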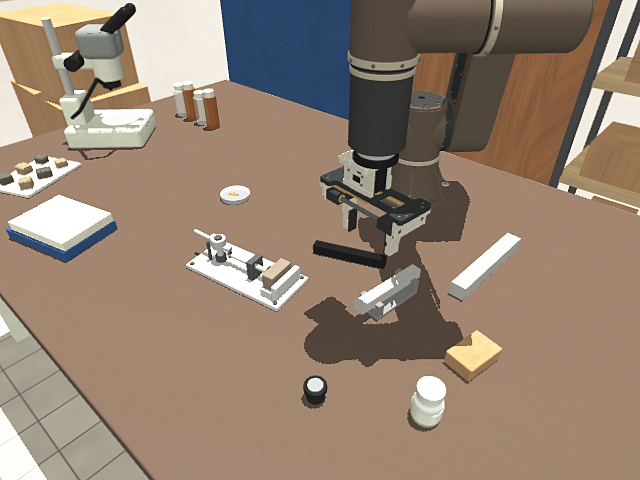

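The bar lies back in its rest between the cheeks, from (327,8) to (324,240) in the wrist view, and everything else is unmoved. One numeric check, then I hand in.

```bash
python3 - <<'E'
from rig import robot
from h import *
from m import slab
ci=robot.camera_info('wrist'); f=np.load('pics/f_w.npz'); T=pose(ci,f['tp'],f['tr']); uv,p=cloud(ci,f['d'],(280,0,370,260),T)
k=(p[:,2]>.045)&(p[:,2]<.056); print('bar top z',np.median(p[k,2]),np.percentile(p[k,2],[5,95]),cv2.minAreaRect((p[k,:2]*1000).astype(np.float32)))
slab('f_scene','scene',(180,215,315,310)); slab('f_side','side',(315,215,445,315))
robot.job_done(); print(robot.read_t())
E
```

```text
bar top z 0.04977386116174343 [0.04857106 0.05102207] ((444.3708190917969, 233.2786407470703), (24.103464126586914, 180.0498046875), 82.34120178222656)
f_scene slab in clamp frame mm [  4.6 148.1] [74.6 70.1] 90.0 337 y pct [155.59917826 172.10321129 184.88301234]
f_side slab in clamp frame mm [  0.7 171.7] [71.2 31.7] 0.6 211 y pct [157.5463185  170.01144001 185.31820131]
the job is handed in; nothing more can be done
the job is handed in; nothing more can be done
```

The slab is locked in the clamp and the bar is back in its rest; I handed the job in at about 39 s of the 64 s allowed.

- **Fitting:** I took the bar from its rest and slid it onto the stub until the shoulder stopped it. That came with the TCP 117.8 mm from the pivot, which puts the bar's centre close to the expected 116 mm.
- **Swing:** I swung the lever with the bar, at a peak of about 11 N. The force fell to nothing past the dead point, then the stop came at 4.9 N. I eased the load off at once, then drew the bar off with under about 1 N of drag.
- **Lever and slab:** With the bar off, the lever measured 1.504 rad. The slab's centre measured y ≈ 170–172 mm from the two fixed cameras, against the 171 mm expected. I did not measure the lever again after laying the bar back, but the last slab readings were unchanged.
- **Bar in rest:** The bar lies level between the cheeks with its top at 49.8 mm (50 mm expected). The other things looked unmoved in the last pictures, and the gripper was open and clear.

**Disagreements:**
- The two opposite wrist views of the lever differed by about 3 mm sideways. That was a 1.5 mm camera bias, which the bar in the gripper confirmed, and I averaged it out.
- Some of the slab outline fits from the fixed cameras also took in other parts at the same height, so I relied on the spread of y values instead.

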